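Centre-punch the latch plate blank

TASK

The new hook-latch plate for the camphorwood box needs its drill spot. Take the spring-loaded centre punch by its brass sleeve, stand it upright on the scribed cross of the T-shaped brass blank (not the round or the square one), and press it straight down until its spring snaps. Then let the plunger come back up and leave the punch standing there on the cross, released; do not fire it anywhere else.

Things in the scene. Friction and masses are not known exactly. Their poses are not given: they have to be found in the camera images.
- punch: spring-loaded centre punch standing upright, 109 mm tall, about 320 g: dark steel foot 40 across, 10 thick; steel tube 18 across; sliding brass plunger: collar 32 across at height 56-61, ribbed grip sleeve 23 across at 61-102, cap 28 across at 102-109 mm. Lifted by the plunger, the foot comes along. Origin: centre of the foot's underside, z up. The 84 mm wooden hand seal nearby is not it.
- plunger (a joint): plunger travel in m: 0 fully up, grows as pressed down, hard stop at 0.011. A spring resists from 5 N, rising to about 15 N at 0.004, then gives way under the hand: 9 N at 0.0085, 5 N at 0.011. It has fired once 0.0085 down. Let go, it springs back to 0.
- latch_mark (a point): scribed cross on the upper face, 22 mm above the counter, of the T-shaped brass blank, fixed on a wooden block 124 x 84 x 18 mm. The cross is mid of the T's broad head (64 x 62 mm); the 22 mm wide tail runs along +x, z up. Two like blocks hold a round and a square blank with crosses: not these. The three lie in a row across the counter in any order.
There are look-alikes about, which are no part of the job. Leave any turquoise look-alike of the punch alone.

How it is judged:
By the outcome, as a careful person would: the job done as asked, in the order asked, and still so for the second after the job is handed in, with the robot touching nothing.
It also fails if it takes over 42 s, if anything falls off the work surface, if the arm or the gripper's body presses on something with over 40 N, if the wrist force passes 120 N, or if a joint passes its speed limit or range.

ROBOT

A 6-joint arm with a two-finger parallel gripper is mounted at the origin on the work surface. World frame = base frame: x ahead of the robot, y to its left, z up, the work surface at z = 0. Lengths are in m, angles in rad, forces in N, time in s.
With the tool pointing down it reaches from about 0.375 to 0.9 m from the base axis. Payload 3.1 kg.
Tool frame: the origin (TCP) lies between the finger pads; the fingertips stand 22 mm ahead of it and the grasp point (between the pads) lies 3 mm ahead of it; y points along the fingers, z is the direction in which the jaws open and shut, and the axes are right-handed (so a half turn about y gives the same grasp; the last joint's range is limited). The gripper opens to 87 mm and grips with 3 to 60 N. Pads are 19 mm wide; open, the fingers measure 117 mm over their backs; the gripper's body (75 mm by 190 mm) begins 51 mm behind the grasp point.
Start: joints at [-1.335, 0.527, 1.433, -0, 1.181, -0.178], TCP at [0.252, -0.572, 0.205] pointing down, gripper open.
Joint ranges: [-3.08, 3.08], [-0.75, 2.2], [0.22, 2.44], [-1.43, 4.57], [0, 2.65], [-2.85, 2.85]. Speed limits (rad/s): [2.79, 2.79, 3.14, 3.14, 3.14, 3.14].

INTERFACE

Orientations are given as a unit quaternion [x, y, z, w].
In Python, from workcell import manip gives the robot as it stands. The module is installed in compiled form; this text tells all that it offers.
- The arm moves only by the shell command python3 -m jog 'ROWS' [OPENING] [FORCE]. ROWS is text: rows parted by semicolons, each of 4 numbers parted by spaces: the shift along the world's x, y, z in units of 40 mm (1.0 is 40 mm), then the turn about the world's z in units of 6 degrees (1.0 is 6 degrees). In form: x y z roll; .... A call has exactly 10 rows; each row shifts and turns the pose as measured when the row begins; what a row does not reach is not made up. A row lasts 1/12 s, in which the tool goes at most 41.7 mm and 7.16 degrees, less where a joint would pass 70% of its speed; a pose out of reach is approached as far as the arm can. A call is refused whole if a number of a shift passes 1 or a number of a turn 1, either way. A call with a gripper value outside its range is refused whole. OPENING is the closure, from -1 (fully open) to 1 (shut), set as the call begins (- or left out, the last holds). The fingers move at their own pace and stop on an object; FORCE is the grip in N (left out, the last holds). Time passes only in rows, so rows that do not move let the fingers close, or fill a call up. It gives the time, the measured TCP pose, the force and the opening at its end, in the units of the state.
- manip.read_state(): the state, without advancing time (a new reading comes with each control period).
- manip.camera(name): name is "scene" or "top" or "wrist"; returns a dict with "img" (384x512x3 uint8, red, green, blue), "camera_matrix" (3x3 intrinsics, pixels), "pose" (4x4, takes a point from camera to world coordinates). Camera axes: x right, y up, looking along -z (the intrinsics and any distortion apply to the point x, -y, -z); pixel columns grow to the right and rows downward; lengths in m; the calibration is good to about 2 mm. A picture is of the moment at which its call begins. There is no depth.
- manip.sign_off(): hands the job in, once; it reports no verdict.
The state is a dict: "clock": time; "joints": joint angles; "joint_velocities": joint speeds; "joint_efforts": joint torques, N m; "tcp_pos": TCP position; "tcp_rot": TCP orientation; "wrist_force": force on the tool from outside, world axes, zero at the start; "wrist_torque": the same for the moment, N m; "finger_gap": finger opening in m.
Only numpy, scipy, OpenCV 4.12 (cv2) and the standard library are available. Lean on these libraries where they do the work, as an engineer would, in place of code of your own. Each camera call takes 0.05 s, during which the arm holds its last target. There are 200 camera calls.

## Working session

There is one attempt and no reset: what is moved stays moved. The work goes in short steps, Python scripts to look and compute and a shell command to move; the robot and the scene stay as the last step left them, time stands still between calls to the robot, and variables do not carry over. Pictures are saved under pics/ and viewed, about 8 in all and at most 12, crops included, and the job is handed in when it is done.

```bash
mkdir -p pics; cat > h.py <<'E'
import numpy as np, cv2
from workcell import manip
def snap(n,f):
    c=manip.camera(n); np.savez(f'pics/{f}.npz',K=c['camera_matrix'],P=c['pose'],img=c['img'])
    cv2.imwrite(f'pics/{f}.png',c['img'][:,:,::-1]); return c
def px2w(f,u,v,z):
    d=np.load(f'pics/{f}.npz');K,P=d['K'],d['P']
    r=np.linalg.inv(K)@[u,v,1]; r=P[:3,:3]@[r[0],-r[1],-r[2]]; o=P[:3,3]
    return o+r*(z-o[2])/r[2]
def w2px(f,p):
    d=np.load(f'pics/{f}.npz');K,P=d['K'],d['P']
    q=P[:3,:3].T@(np.array(p)-P[:3,3]); q=K@[q[0],-q[1],-q[2]]; return q[:2]/q[2]
E
python3 - <<'E'
from h import *
a=snap('top','top0');b=snap('scene','sc0')
print(a['pose'],a['camera_matrix'],b['pose'])
s=manip.read_state();print(s)
cv2.imwrite('pics/both.png',cv2.resize(np.vstack([a['img'],b['img']])[:,:,::-1],(400,600)))
cv2.imwrite('pics/t2.png',cv2.resize(a['img'][:,:,::-1],(800,600),interpolation=cv2.INTER_CUBIC))
E
```

```text
[[ 4.45859601e-03  9.91480050e-01 -1.30182298e-01  3.83731564e-01]
 [-9.98805969e-01  1.07488255e-02  4.76560471e-02 -6.94664343e-04]
 [ 4.86493267e-02  1.29814378e-01  9.90344117e-01  7.23876671e-01]
 [ 0.00000000e+00  0.00000000e+00  0.00000000e+00  1.00000000e+00]] [[349.56003902   0.         254.15416614]
 [  0.         349.56003902 194.56032737]
 [  0.           0.           1.        ]] [[-0.63222368 -0.4604005   0.62315697  1.00807946]
 [ 0.77456766 -0.39466978  0.49424762  0.40243709]
 [ 0.01838937  0.79515228  0.60613091  0.60006012]
 [ 0.          0.          0.          1.        ]]
{'clock': 0.1, 'joints': array([-1.33446635e+00,  5.28391812e-01,  1.43378113e+00, -2.17134362e-05,
        1.18139671e+00, -1.78464942e-01]), 'joint_velocities': array([ 0.00136121, -0.0011967 , -0.00369512,  0.00094262,  0.00148566,
       -0.00137262]), 'joint_efforts': array([ 6.38766505e-05, -4.40985382e+01, -1.77150679e+01,  6.34062756e-02,
        5.34140377e-02, -5.24485245e-05]), 'tcp_pos': array([ 0.25175097, -0.57129033,  0.20365587]), 'tcp_rot': array([-0.14563317,  0.69265111, -0.69125416,  0.14557854]), 'wrist_force': array([-0.48592233,  0.61987492, -0.87881536]), 'wrist_torque': array([-0.00652749,  0.02480673, -0.00794727]), 'finger_gap': 0.08731490342041238}
```

View pics/t2.png

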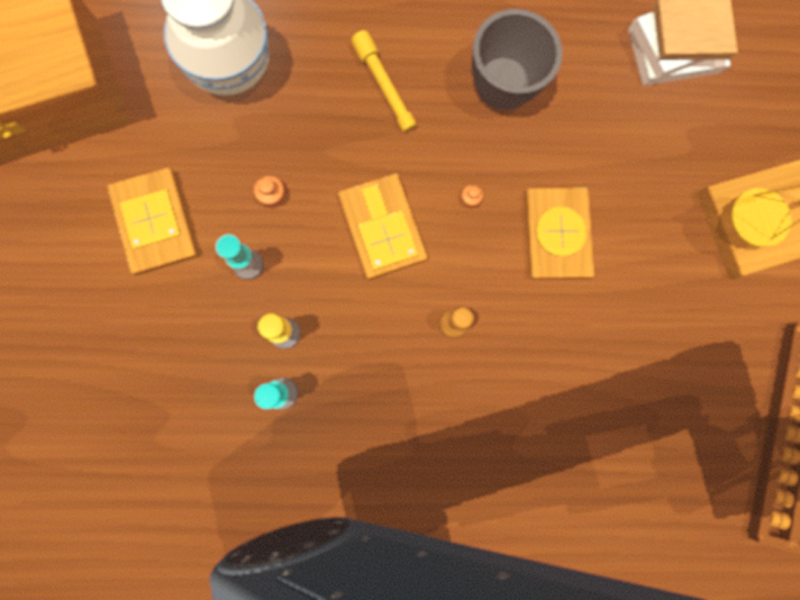

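View pics/sc0.png

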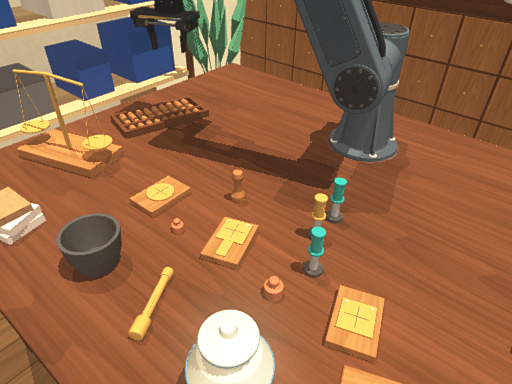

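The top view (800x600) shows the brass punch's cap at (272,327), between two turquoise look-alikes at (229,246) and (268,396). The T blank is in the middle with its cross at (390,239), and its tail runs up and left. The scene view agrees.

```bash
python3 - <<'E'
from h import *
s=.64
for n,u,v,z in [('cap',272,327,.109),('foot',287,337,.005),('T',390,239,.022),('tailend',374,186,.022),('head end',401,262,.022),('teal1cap',229,246,.109),('teal1foot',249,268,.005),('teal2cap',266,397,.109),('teal2foot',286,392,.005),('seal',461,318,.084),('sealf',455,325,0),('sq',151,219,.022),('knob1',266,188,.03)]:
    print(n,px2w('top0',u*s,v*s,z).round(4))
for u,v in [(320,198),(317,232),(339,182)]: print(px2w('sc0',u,v,.109).round(3))
print(px2w('sc0',235,238,.022).round(4))
from scipy.spatial.transform import Rotation as R
print(R.from_quat(manip.read_state()['tcp_rot']).as_matrix().round(3))
d=np.load('pics/top0.npz')['img'][170:275,130:235]
cv2.imwrite('pics/c1.png',cv2.resize(d[:,:,::-1],(600,600),interpolation=cv2.INTER_CUBIC))
E
```

```text
cap [0.4371 0.1096 0.109 ]
foot [0.4332 0.1085 0.005 ]
T [ 0.5622 -0.0247  0.022 ]
tailend [ 0.6342 -0.0029  0.022 ]
head end [ 0.5316 -0.0393  0.022 ]
teal1cap [0.5289 0.1611 0.109 ]
teal1foot [0.5241 0.1611 0.005 ]
teal2cap [0.3599 0.1136 0.109 ]
teal2foot [0.3623 0.1076 0.005 ]
seal [ 0.4519 -0.1074  0.084 ]
sealf [ 0.4514 -0.1132  0.    ]
sq [0.5836 0.2852 0.022 ]
knob1 [0.6256 0.1377 0.03  ]
[0.445 0.114 0.109]
[0.535 0.164 0.109]
[0.37  0.115 0.109]
[ 0.5811 -0.0024  0.022 ]
[[-0.915 -0.     0.403]
 [-0.403  0.002 -0.915]
 [-0.    -1.    -0.002]]
```

The positions pass the checks: cap and foot agree, and the head size and layout fit. Now I'll move above the punch.

```bash
python3 -m jog '.4 .9 .1 0;.4 .9 .1 0;.4 .9 .1 0;.4 .9 .1 0;.4 .9 .1 0;.4 .9 .1 0;.4 .9 .1 0;.4 .9 .1 0;.4 .9 .1 0;.4 .9 .1 0' -1
python3 -m jog '.08 .98 0 0;.08 .98 0 0;.08 .98 0 0;.08 .98 0 0;.08 .98 0 0;.08 .98 0 0;.08 .98 0 0;0 0 0 0;0 0 0 0;0 0 0 0'
python3 - <<'E'
from h import *
w=snap('wrist','w1'); print(w['pose'].round(3)); print(w2px('w1',(.437,.110,.109)),w2px('w1',(.562,-.025,.022)),manip.read_state()['tcp_pos'])
E
```

```text
clock: 0.93
tcp_pos: [0.4095, -0.2026, 0.2394]
tcp_rot: [-0.141, 0.695, -0.691, 0.139]
wrist_force: [1.6, -1.5, -0.0]
finger_gap: 0.0874
clock: 1.77
tcp_pos: [0.4306, 0.0932, 0.2393]
tcp_rot: [-0.145, 0.694, -0.69, 0.144]
wrist_force: [-0.6, -0.4, -0.4]
finger_gap: 0.0873
[[ 0.4    0.873  0.277  0.507]
 [-0.916  0.383  0.115  0.124]
 [-0.006 -0.3    0.954  0.42 ]
 [ 0.     0.     0.     1.   ]]
[242.52807293 169.87942732] [367.98563067 114.408662  ] [0.43062996 0.09263161 0.23925437]
```

View pics/w1.png

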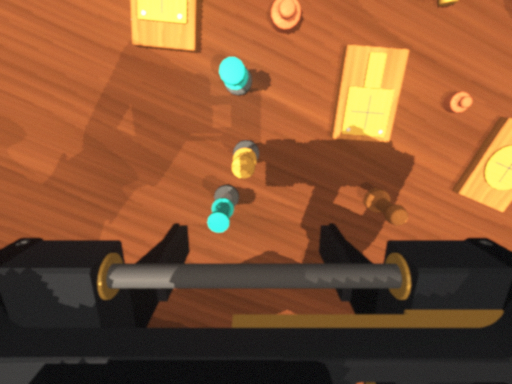

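View pics/c1.png

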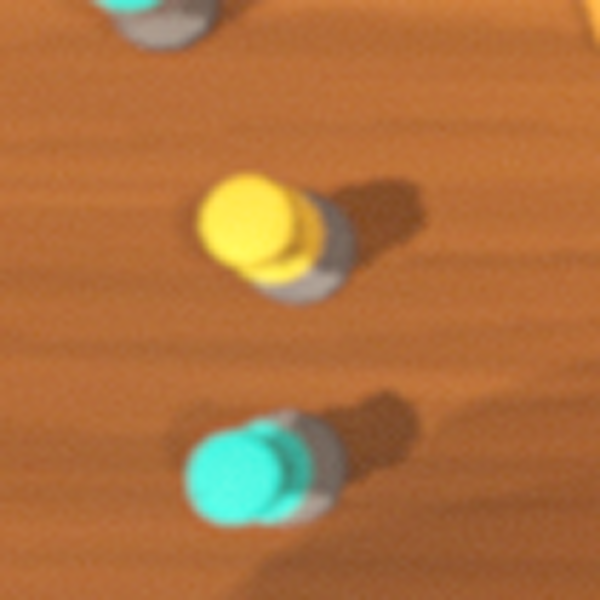

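In the wrist view the punch cap is near (244,163) and the T cross near (370,111). That puts both a little farther out than the top estimate. I'll combine the views.

```bash
python3 - <<'E'
from h import *
img=np.load('pics/w1.npz')['img']
print(px2w('w1',244,163,.109).round(4),px2w('w1',370,111,.022).round(4),px2w('top0',173.05,208.7,.109).round(4))
A=cv2.resize(img[130:190,210:285][:,:,::-1],(450,360),interpolation=cv2.INTER_CUBIC)
B=cv2.resize(img[80:140,335:395][:,:,::-1],(360,360),interpolation=cv2.INTER_CUBIC)
cv2.imwrite('pics/c2.png',A if 0 else np.hstack([A[:360],B[:,:350]]))
E
```

```text
[0.4452 0.1116 0.109 ] [ 0.5671 -0.0252  0.022 ] [0.4381 0.1115 0.109 ]
```

View pics/c2.png

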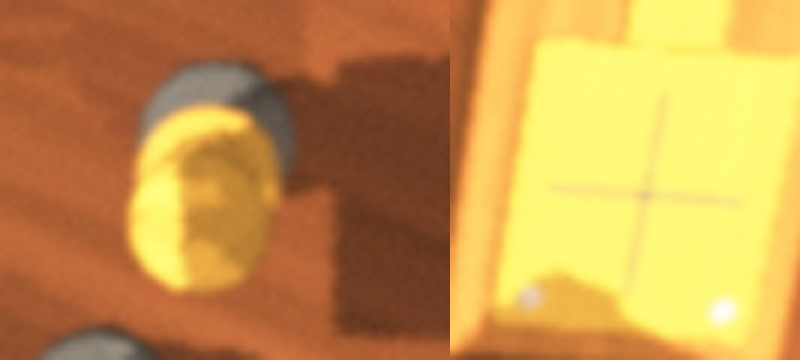

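The enlarged crop puts the cap centre at (243.2,167.3) and the cross at (367.8,112.3).

```bash
python3 - <<'E'
from h import *
print(px2w('w1',243.2,167.3,.109).round(4),px2w('w1',367.8,112.3,.022).round(4), px2w('w1',246,150,.0).round(4))
E
```

```text
[0.4402 0.1105 0.109 ] [ 0.5644 -0.0233  0.022 ] [0.4436 0.1122 0.    ]
```

```bash
python3 -m jog '.12 .23 0 0;.12 .23 0 0;0 0 0 0;0 0 -.5 0;0 0 -.5 0;0 0 -.5 0;0 0 -.5 0;0 0 0 0;0 0 0 0;0 0 0 0'
```

```text
clock: 2.65
tcp_pos: [0.4474, 0.1047, 0.1582]
tcp_rot: [-0.137, 0.694, -0.692, 0.14]
wrist_force: [0.5, 0.4, 0.1]
finger_gap: 0.0869
```

```bash
python3 - <<'E'
from h import *
s=manip.read_state();print(s['tcp_pos'],abs(s['joint_velocities']).max())
w=snap('wrist','w2'); s=manip.read_state();print(s['tcp_pos'])
E
python3 -m jog '-.18 .14 0 0;0 0 0 0;0 0 0 0;0 0 -.5 0;0 0 -.5 0;0 0 -.4 0;0 0 0 0;0 0 0 0;0 0 0 0;0 0 0 0'
```

```text
[0.44744504 0.10470525 0.15820622] 0.020047653025174264
[0.44796564 0.10473377 0.15860467]
clock: 3.53
tcp_pos: [0.4466, 0.1118, 0.1096]
tcp_rot: [0.13, -0.693, 0.694, -0.148]
wrist_force: [-1.4, 0.3, -0.2]
finger_gap: 0.087
```

```bash
python3 - <<'E'
from h import *
w=snap('wrist','w3'); s=manip.read_state();print(s['tcp_pos'],w2px('w3',(.44,.111,.109)))
E
```

```text
[0.44677515 0.11184574 0.10972434] [249.92507802 234.09164428]
```

View pics/w3.png

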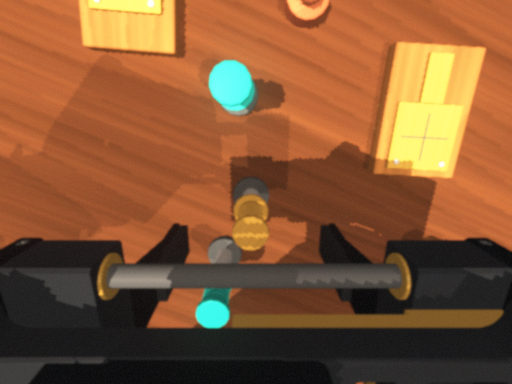

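The cap at (250,234) lies exactly on the prediction for (0.440,0.111). The TCP has drifted 7 mm in +x, so I'll correct that, lower and check.

```bash
python3 -m jog '-.18 0 0 0;0 0 0 0;-.05 0 -.3 0;-.05 0 -.3 0;0 0 0 0;0 0 0 0;0 0 0 0;0 0 0 0;0 0 0 0;0 0 0 0'
```

```text
clock: 4.42
tcp_pos: [0.4381, 0.112, 0.0907]
tcp_rot: [0.125, -0.692, 0.695, -0.153]
wrist_force: [0.2, 0.1, -0.2]
finger_gap: 0.0872
```

```bash
python3 -m jog '.04 -.02 -.13 0;0 0 0 0;0 0 0 0;0 0 0 0;0 0 0 0;0 0 0 0;0 0 0 0;0 0 0 0;0 0 0 0;0 0 0 0' - 
python3 - <<'E'
from h import *
from scipy.spatial.transform import Rotation as R
s=manip.read_state();print(s['tcp_pos'],R.from_quat(s['tcp_rot']).as_matrix().round(4))
E
```

```text
clock: 5.25
tcp_pos: [0.4406, 0.1111, 0.0855]
tcp_rot: [0.125, -0.692, 0.695, -0.153]
wrist_force: [-0.0, -0.6, -0.4]
finger_gap: 0.0872
[0.4406283  0.11109986 0.08548518] [[-0.9218  0.0401  0.3855]
 [-0.3856  0.0038 -0.9226]
 [-0.0384 -0.9992  0.012 ]]
```

Idle rows hold the pose. I'll close on the sleeve.

```bash
python3 -m jog '0 0 0 0;0 0 0 0;0 0 0 0;0 0 0 0;0 0 0 0;0 0 0 0;0 0 0 0;0 0 0 0;0 0 0 0;0 0 0 0' 1 40
```

```text
clock: 6.08
tcp_pos: [0.4406, 0.1111, 0.0856]
tcp_rot: [0.125, -0.692, 0.695, -0.153]
wrist_force: [-0.4, 0.2, 1.0]
finger_gap: 0.0287
```

```bash
python3 -m jog '0 0 0 0;0 0 0 0;0 0 0 0;0 0 0 0;0 0 0 0;0 0 0 0;0 0 0 0;0 0 0 0;0 0 0 0;0 0 0 0' 1 40
```

```text
clock: 6.92
tcp_pos: [0.4406, 0.1113, 0.0856]
tcp_rot: [0.125, -0.692, 0.695, -0.153]
wrist_force: [-0.6, -0.1, -0.0]
finger_gap: 0.026
```

```bash
python3 -m jog '0 0 0 0;0 0 0 0;0 0 0 0;0 0 0 0;0 0 0 0;0 0 0 0;0 0 0 0;0 0 0 0;0 0 0 0;0 0 0 0' 1 40
python3 - <<'E'
from h import *
w=snap('wrist','w4');snap('scene','s4');s=manip.read_state();print(s['tcp_pos'],s['finger_gap'])
im=np.load('pics/s4.npz')['img'][110:260,260:400][:,:,::-1]
cv2.imwrite('pics/c4.png',cv2.resize(im,(560,600),interpolation=cv2.INTER_CUBIC))
E
```

```text
clock: 7.75
tcp_pos: [0.4405, 0.1113, 0.0856]
tcp_rot: [0.125, -0.692, 0.695, -0.153]
wrist_force: [0.2, 0.1, -0.8]
finger_gap: 0.0261
[0.44055064 0.11126767 0.08557764] 0.025859967718792117
```

View pics/c4.png

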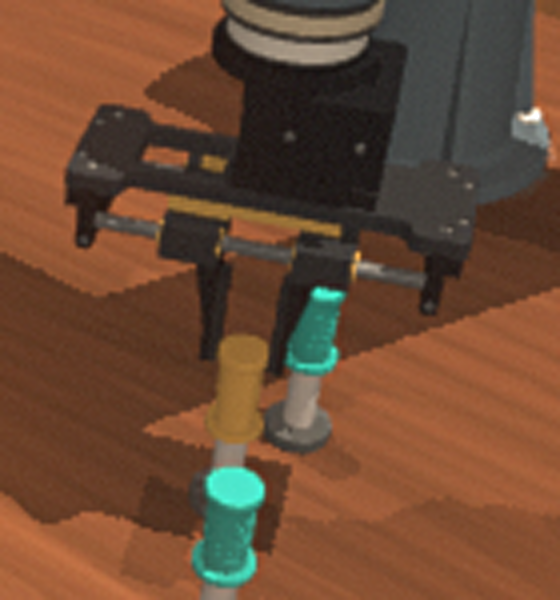

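```bash
python3 - <<'E'
from h import *
from scipy.spatial.transform import Rotation as R
s=manip.read_state();M=R.from_quat(s['tcp_rot']).as_matrix();p=s['tcp_pos']
for n,q in [('tip',p+M[:,1]*.022),('tip+',p+M[:,1]*.022+M[:,2]*.013),('tip-',p+M[:,1]*.022-M[:,2]*.013),('cap',(.44,.111,.109)),('foot',(.44,.111,0)),('teal2cap',(.361,.112,.109)),('teal2foot',(.361,.11,0))]:
    print(n,np.round(q,3),((w2px('s4',q)-[260,110])*4).round(),w2px('w4',q).round())
print(s['joints'])
a=np.load('pics/w4.npz')['img']; t=snap('top','t4')['img'];t=cv2.resize(t[150:290,110:260],(400,384))
cv2.imwrite('pics/c5.png',np.hstack([a[:,100:480],t])[:,:,::-1])
E
```

```text
tip [0.441 0.111 0.064] [231. 413.] [252. 215.]
tip+ [0.446 0.099 0.064] [207. 408.] [269. 215.]
tip- [0.436 0.123 0.063] [255. 418.] [236. 215.]
cap [0.44  0.111 0.109] [241. 345.] [253. 241.]
foot [0.44  0.111 0.   ] [219. 497.] [252. 195.]
teal2cap [0.361 0.112 0.109] [319. 278.] [209. 334.]
teal2foot [0.361 0.11  0.   ] [290. 425.] [225. 259.]
[-0.0023631   0.50053308  1.99389922  0.00709106  0.60705428  1.16668602]
```

View pics/c5.png

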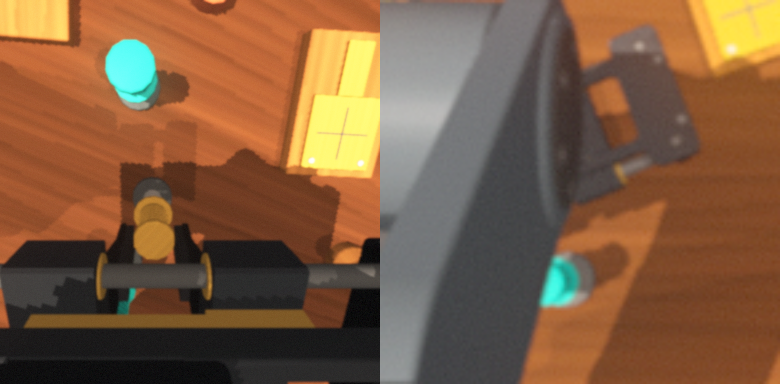

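```bash
python3 - <<'E'
from h import *
a=np.load('pics/s4.npz')['img'][170:245,295:345]; b=np.load('pics/w4.npz')['img'][170:310,205:305]
f=lambda i:cv2.resize(np.clip(255*(i/255.)**.5,0,255).astype(np.uint8),(400,600) if i is a else (400,560),interpolation=cv2.INTER_CUBIC)
A=f(a);B=cv2.copyMakeBorder(f(b),0,40,0,0,cv2.BORDER_CONSTANT)
cv2.imwrite('pics/c6.png',np.hstack([A,B])[:,:,::-1])
E
```

```text
(no output)
```

View pics/c6.png

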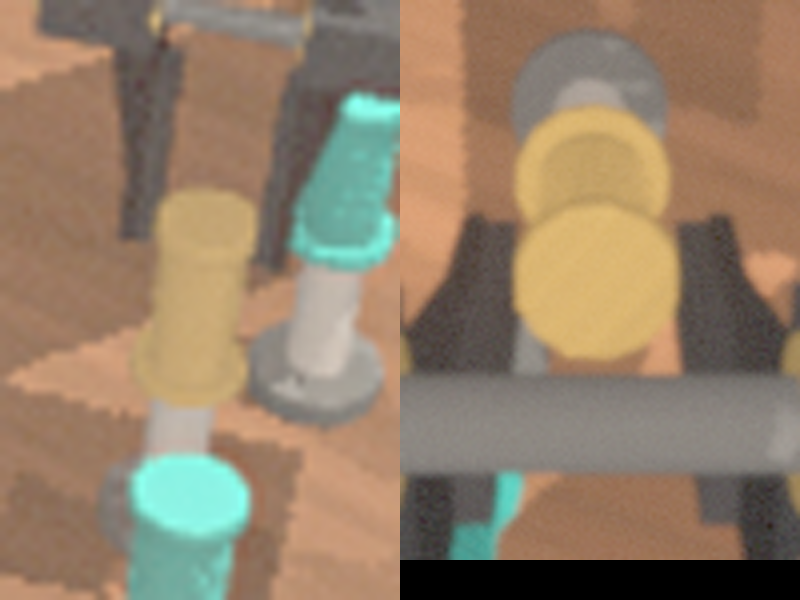

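The enlarged crop shows the fingertips ending beside the cap rather than down the sleeve. I'll triangulate the tips from both cameras.

```bash
python3 - <<'E'
from h import *
from scipy.spatial.transform import Rotation as R
def proj(f):
    d=np.load(f'pics/{f}.npz');P=d['P'];W=np.linalg.inv(P)[:3];return d['K']@np.diag([1,-1,-1])@W
s=manip.read_state();M=R.from_quat(s['tcp_rot']).as_matrix();p=s['tcp_pos']
for a,b in [((312.5,200),(275,225)),((327.5,203.5),(233.8,225.5)),((320,197),(253.5,240.5))]:
    X=cv2.triangulatePoints(proj('s4'),proj('w4'),np.array(a,float).reshape(2,1),np.array(b,float).reshape(2,1));X=(X[:3]/X[3])[:,0]
    print(X.round(4),'tool',(M.T@(X-p)).round(4))
d=np.load('pics/w4.npz');print((M.T@(d['P'][:3,3]-p)).round(4),d['K'][0,0],(M.T@d['P'][:3,:3]).round(3))
E
```

```text
[0.4531 0.1009 0.1018] tool [-0.0082 -0.0158  0.0146]
[0.4393 0.1278 0.0981] tool [-0.0057 -0.0125 -0.0156]
[0.4394 0.1103 0.1063] tool [ 0.0006 -0.0208  0.0007]
[-0.0827 -0.1805  0.001 ] 270.49258909975316 [[-0.    -0.954 -0.3  ]
 [-0.     0.3   -0.954]
 [ 1.    -0.    -0.   ]]
```

The tips are really at z≈0.100. The gripper sits about 36 mm farther back along the tool axis than the stated TCP implies, so the jaws closed on the cap edge rather than the sleeve. The lateral fit is good. I'll open and then descend in guarded steps.

```bash
python3 -m jog '0 0 0 0;0 0 0 0;0 0 0 0;0 0 0 0;0 0 0 0;0 0 0 0;0 0 0 0;0 0 0 0;0 0 0 0;0 0 0 0' -1 40
python3 -m jog '-.02 0 -.15 0;0 0 0 0;-.02 0 -.15 0;0 0 0 0;-.02 0 -.15 0;0 0 0 0;0 0 0 0;0 0 0 0;0 0 0 0;0 0 0 0'
python3 - <<'E'
from h import *
from scipy.spatial.transform import Rotation as R
w=snap('wrist','w7');snap('scene','s7');s=manip.read_state();M=R.from_quat(s['tcp_rot']).as_matrix();p=s['tcp_pos'];print(p,M[:,1])
for k in (1,-1): 
  q=p-M[:,1]*.014+M[:,2]*.043*k; print(q.round(3),w2px('s7',q).round(1))
print(w2px('w7',(.44,.111,.109)),w2px('s7',(.44,.111,.109)))
a=cv2.resize(s4:=np.load('pics/s7.npz')['img'][150:260,270:370],(400,440));b=w['img'][100:320,150:350]
cv2.imwrite('pics/c7.png',np.hstack([a,cv2.resize(b,(400,440))])[:,:,::-1])
E
```

```text
clock: 8.73
tcp_pos: [0.4407, 0.1111, 0.0856]
tcp_rot: [0.125, -0.692, 0.695, -0.153]
wrist_force: [-0.5, 0.1, 0.6]
finger_gap: 0.0833
clock: 9.57
tcp_pos: [0.4375, 0.1111, 0.065]
tcp_rot: [0.125, -0.692, 0.695, -0.153]
wrist_force: [0.0, 0.9, -0.7]
finger_gap: 0.0869
[0.43763195 0.11109743 0.06504304] [ 0.03895611  0.00377663 -0.99923379]
[0.454 0.071 0.08 ] [299.6 202.6]
[0.421 0.151 0.079] [339.6 210.8]
[254.60827689 252.53051844] [320.24701153 196.26621121]
```

View pics/c7.png

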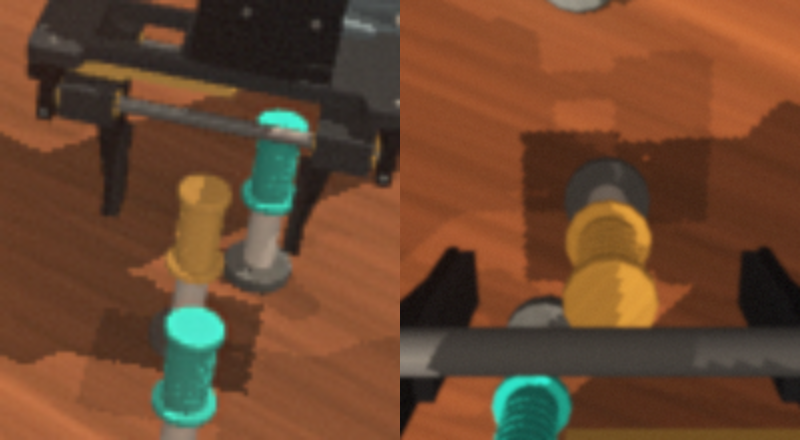

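The force reads zero, and both fingertips sit where the corrected geometry puts them (z≈0.080). I'll go down 16 mm more and grip the sleeve.

```bash
python3 -m jog '.04 0 -.2 0;0 0 0 0;.02 0 -.2 0;0 0 0 0;0 0 0 0;0 0 0 0;0 0 0 0;0 0 0 0;0 0 0 0;0 0 0 0'
python3 -m jog '0 0 0 0;0 0 0 0;0 0 0 0;0 0 0 0;0 0 0 0;0 0 0 0;0 0 0 0;0 0 0 0;0 0 0 0;0 0 0 0' 1 45
python3 -m jog '0 0 0 0;0 0 0 0;0 0 0 0;0 0 0 0;0 0 0 0;0 0 0 0;0 0 0 0;0 0 0 0;0 0 0 0;0 0 0 0'
```

```text
clock: 10.5
tcp_pos: [0.4406, 0.1111, 0.0473]
tcp_rot: [0.125, -0.692, 0.695, -0.153]
wrist_force: [-0.6, 0.4, 0.1]
finger_gap: 0.0873
clock: 11.33
tcp_pos: [0.4409, 0.1111, 0.0478]
tcp_rot: [0.125, -0.692, 0.695, -0.153]
wrist_force: [0.3, 1.3, -0.2]
finger_gap: 0.0282
clock: 12.17
tcp_pos: [0.4408, 0.1112, 0.0478]
tcp_rot: [0.125, -0.692, 0.695, -0.153]
wrist_force: [-0.3, 0.6, 0.5]
finger_gap: 0.0258
```

```bash
python3 -m jog '0 0 .3 0;0 0 .3 0;0 0 .3 0;0 0 .3 0;0 0 .2 0;0 0 0 0;0 0 0 0;0 0 0 0;0 0 0 0;0 0 0 0'
python3 - <<'E'
from h import *
from scipy.spatial.transform import Rotation as R
w=snap('wrist','w8');snap('scene','s8');s=manip.read_state();M=R.from_quat(s['tcp_rot']).as_matrix();p=s['tcp_pos'];print(p,M[:,1],s['wrist_force'],s['finger_gap'])
a=cv2.resize(np.load('pics/s8.npz')['img'][130:240,270:370],(400,440));b=w['img'][100:320,150:350]
cv2.imwrite('pics/c8.png',np.hstack([a,cv2.resize(b,(400,440))])[:,:,::-1])
E
```

```text
clock: 13.0
tcp_pos: [0.4349, 0.1109, 0.1015]
tcp_rot: [0.13, -0.693, 0.694, -0.148]
wrist_force: [0.1, 0.4, -3.3]
finger_gap: 0.0258
[0.43490317 0.11092909 0.10155845] [ 0.02614842  0.00369887 -0.99965123] [ 0.11046324  0.15624288 -3.65985327] 0.026108273510427923
```

View pics/c8.png

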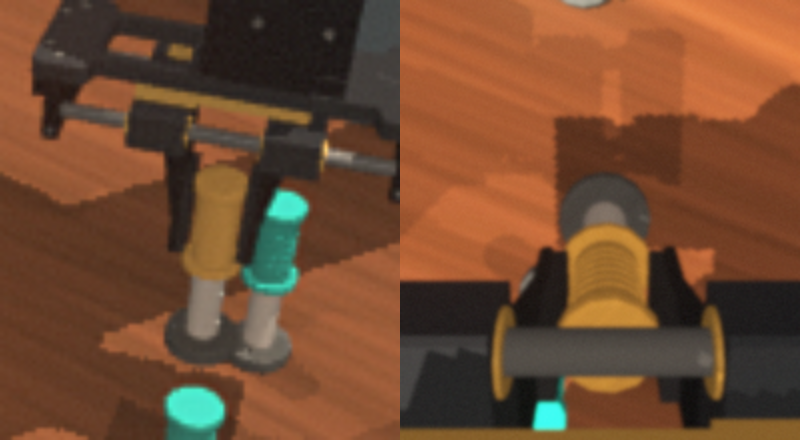

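The punch is lifted by its sleeve, the foot hangs free, and the wrist reads the weight at 3.3 N. Next I'll refine the cross by rectifying its face from several pictures.

```bash
python3 - <<'E'
from h import *
from scipy.spatial.transform import Rotation as R
from scipy.ndimage import gaussian_filter1d as g
c0=np.array([.5635,-.024]);yaw=np.arctan2(.0218,.072);u=np.array([np.cos(yaw),np.sin(yaw)]);v=np.array([-u[1],u[0]])
n=np.arange(-24,24.5,.5)*1e-3
for f in ['w1','w3','w4','w7','w8','top0','sc0','s4']:
    im=np.load(f'pics/{f}.npz')['img'].astype(np.float32).sum(2)
    m=np.array([[w2px(f,[*(c0+a*u+b*v),.022]) for b in n] for a in n],np.float32)
    if m.min()<0 or m[...,0].max()>511 or m[...,1].max()>383: print(f,'out');continue
    p=cv2.remap(im,m[...,0],m[...,1],cv2.INTER_CUBIC)
    d=p-cv2.GaussianBlur(p,(0,0),8); k=slice(20,-20)
    r=g(d[:, k].mean(1),1)[k]; c=g(d[k].mean(0),1)[k]
    a,b=n[k][r.argmin()],n[k][c.argmin()]
    print(f,(c0+a*u+b*v).round(4),a*1e3,b*1e3,r.min().round(1),c.min().round(1))
s=manip.read_state();M=R.from_quat(s['tcp_rot']).as_matrix();M0=R.from_quat([.125,-.692,.695,-.153]).as_matrix()
print('foot',s['tcp_pos']+M@M0.T@(np.array([.440,.111,0])-[.4408,.1112,.0478]), 'axis',M@M0.T@[0,0,1])
E
```

```text
w1 [ 0.5645 -0.0221] 1.5 1.5 -12.0 -13.3
w3 [ 0.5645 -0.0221] 1.5 1.5 -18.3 -26.7
w4 [ 0.5645 -0.0221] 1.5 1.5 -22.8 -33.3
w7 [ 0.5646 -0.0226] 1.5 1.0 -39.2 -53.5
w8 [ 0.5645 -0.0221] 1.5 1.5 -12.8 -21.5
top0 [ 0.5626 -0.0211] 0.0 3.0 -2.2 -1.8
sc0 [ 0.5639 -0.0202] 1.5 3.5 -44.0 -51.7
s4 [ 0.5639 -0.0202] 1.5 3.5 -44.9 -51.9
foot [0.43345837 0.11073254 0.05377357] axis [ 1.34916281e-02 -7.43173208e-05  9.99908981e-01]
```

```bash
python3 -m jog '.36 -.37 0 0;.36 -.37 0 0;.36 -.37 0 0;.36 -.37 0 0;.36 -.37 0 0;.36 -.37 0 0;.36 -.37 0 0;.36 -.37 0 0;.3 -.3 0 0;0 0 0 0'
cat > st.py <<'E'
from h import *
from scipy.spatial.transform import Rotation as R
manip.camera('wrist')
s=manip.read_state();M=R.from_quat(s['tcp_rot']).as_matrix();M0=R.from_quat([.125,-.692,.695,-.153]).as_matrix()
f=s['tcp_pos']+M@M0.T@(np.array([.440,.111,0])-[.4408,.1112,.0478])
print('tcp',s['tcp_pos'],'foot',f.round(4), 'axis',(M@M0.T@[0,0,1]).round(4),'to go (units)',((np.array([.5644,-.0221,.022])-f)/.04).round(3),'F',s['wrist_force'].round(1),s['clock'])
E
python3 st.py
```

```text
clock: 13.93
tcp_pos: [0.5624, -0.0253, 0.097]
tcp_rot: [-0.135, 0.693, -0.693, 0.146]
wrist_force: [1.1, 0.0, -3.7]
finger_gap: 0.026
tcp [ 0.56029013 -0.02388677  0.09659005] foot [ 0.5582 -0.024   0.0488] axis [ 0.0278 -0.0019  0.9996] to go (units) [ 0.156  0.048 -0.671] F [ 0.   0.3 -3.2] 13.9833
```

```bash
python3 -m jog '.08 .03 0 0;0 0 0 0;.05 .02 -.14 0;0 0 0 0;0 0 -.14 0;0 0 0 0;0 0 -.14 0;0 0 0 0;0 0 0 0;0 0 0 0'; python3 st.py
```

```text
clock: 14.82
tcp_pos: [0.5584, -0.016, 0.0757]
tcp_rot: [-0.141, 0.696, -0.689, 0.142]
wrist_force: [0.2, 0.5, -3.5]
finger_gap: 0.026
tcp [ 0.55848131 -0.01609832  0.07581603] foot [ 0.5558 -0.016   0.0281] axis [ 0.0395 -0.0056  0.9992] to go (units) [ 0.215 -0.152 -0.152] F [ 0.2  0.4 -3.1] 14.8667
```

The tilt crept to 2.3°. So I'll place the punch gently, open so it stands flat, regrip and press. First, the xy correction.

```bash
python3 -m jog '.07 -.05 0 0;0 0 0 0;0 0 0 0;.07 -.05 0 0;0 0 0 0;0 0 0 0;.07 -.05 0 0;0 0 0 0;0 0 0 0;0 0 0 0'; python3 st.py
```

```text
clock: 15.7
tcp_pos: [0.5691, -0.0236, 0.0767]
tcp_rot: [-0.14, 0.696, -0.69, 0.143]
wrist_force: [-0.3, -0.3, -2.9]
finger_gap: 0.0259
tcp [ 0.56897136 -0.02351257  0.07667774] foot [ 0.5664 -0.0235  0.0289] axis [ 0.037  -0.0049  0.9993] to go (units) [-0.05   0.035 -0.173] F [ 0.5  0.4 -2.9] 15.75
```

```bash
python3 -m jog '-.05 .035 0 0;0 0 0 0;0 0 -.08 0;0 0 0 0;0 0 0 0;0 0 -.06 0;0 0 0 0;0 0 0 0;0 0 0 0;0 0 0 0'; python3 st.py
```

```text
clock: 16.58
tcp_pos: [0.5664, -0.0216, 0.0705]
tcp_rot: [-0.14, 0.696, -0.69, 0.143]
wrist_force: [0.4, -0.1, -3.7]
finger_gap: 0.0259
tcp [ 0.56637406 -0.02164401  0.07045843] foot [ 0.5638 -0.0216  0.0227] axis [ 0.0375 -0.0051  0.9993] to go (units) [ 0.015 -0.012 -0.018] F [-0.5  0.6 -3.5] 16.6333
```

```bash
python3 -m jog '.01 -.01 -.02 0;0 0 0 0;0 0 0 0;0 0 -.02 0;0 0 0 0;0 0 0 0;0 0 0 0;0 0 0 0;0 0 0 0;0 0 0 0'; python3 st.py
```

```text
clock: 17.47
tcp_pos: [0.5675, -0.0219, 0.0704]
tcp_rot: [-0.139, 0.696, -0.69, 0.143]
wrist_force: [-0.9, -0.6, -1.1]
finger_gap: 0.026
tcp [ 0.56744597 -0.02187789  0.07033877] foot [ 0.5649 -0.0218  0.0226] axis [ 0.0356 -0.0052  0.9994] to go (units) [-0.014 -0.007 -0.015] F [-1.3  0.5 -1.5] 17.5167
```

Contact has begun, with half the weight off. I'll open a little so the punch stands flat, then take a close look.

```bash
python3 -m jog '0 0 0 0;0 0 0 0;0 0 0 0;0 0 0 0;0 0 0 0;0 0 0 0;0 0 0 0;0 0 0 0;0 0 0 0;0 0 0 0' 0 45; python3 st.py; python3 - <<'E'
from h import *
w=snap('wrist','w9');s=snap('scene','s9')
C=(.5644,-.0221)
pw=w2px('w9',(*C,.022));ps=w2px('s9',(*C,.022));print(pw,ps,'foot top centre pred',w2px('w9',(*C,.032)),w2px('s9',(*C,.032)),'cap',w2px('w9',(*C,.131)),w2px('s9',(*C,.131)))
def crop(i,p,w,h):
    x,y=int(p[0]-w/2),int(p[1]-h/2);print('origin',x,y);return cv2.resize(i[y:y+h,x:x+w],(400,600),interpolation=cv2.INTER_CUBIC)
cv2.imwrite('pics/c9.png',np.hstack([crop(w['img'],pw+[0,10],100,150),crop(s['img'],ps-[0,15],80,120)])[:,:,::-1])
E
```

```text
clock: 18.35
tcp_pos: [0.5693, -0.0227, 0.071]
tcp_rot: [-0.138, 0.695, -0.691, 0.145]
wrist_force: [0.6, 0.2, 0.4]
finger_gap: 0.0435
tcp [ 0.56932193 -0.02270872  0.07098852] foot [ 0.567  -0.0227  0.0232] axis [ 0.0317 -0.0038  0.9995] to go (units) [-0.065  0.016 -0.031] F [ 0.5 -0.8  0.5] 18.4
[250.01449915 208.5280124 ] [233.46131527 229.74759079] foot top centre pred [249.82257376 212.51408417] [233.34926213 226.37743019] cap [246.51457918 281.2173656 ] [232.14482921 190.15236425]
origin 200 143
origin 193 154
```

View pics/c9.png

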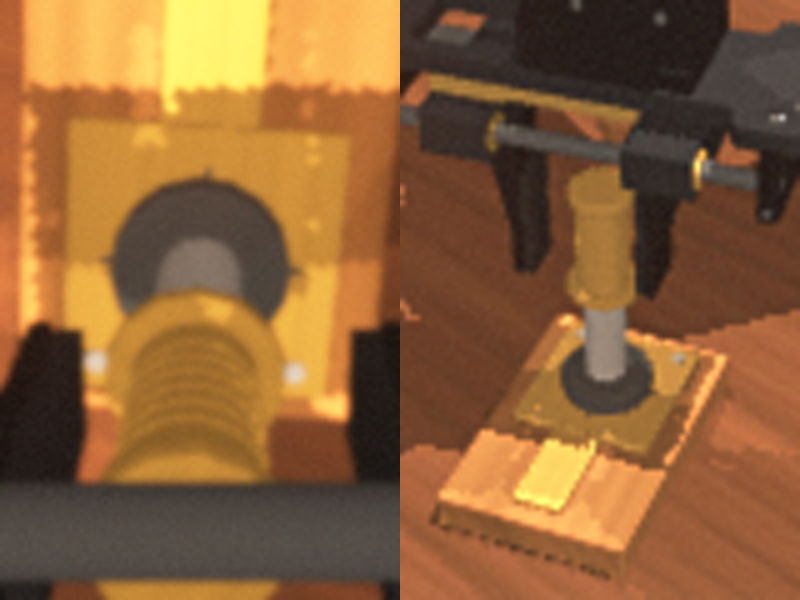

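The picture shows the punch upright on the T. The cross arms stick out about equally (~2 mm) left (103,260), right (298,270) and top (208,170) of the foot, so it is centred to about 1 mm. I'll recentre the tool and regrip.

```bash
python3 -m jog '-.06 .01 0 0;0 0 0 0;0 0 0 0;-.06 .01 0 0;0 0 0 0;0 0 0 0;0 0 0 0;0 0 0 0;0 0 0 0;0 0 0 0' ; python3 -m jog '0 0 0 0;0 0 0 0;0 0 0 0;0 0 0 0;0 0 0 0;0 0 0 0;0 0 0 0;0 0 0 0;0 0 0 0;0 0 0 0' 1 50
```

```text
clock: 19.33
tcp_pos: [0.5638, -0.0217, 0.071]
tcp_rot: [-0.138, 0.695, -0.691, 0.145]
wrist_force: [0.4, -0.0, 0.1]
finger_gap: 0.0435
clock: 20.17
tcp_pos: [0.5639, -0.0216, 0.071]
tcp_rot: [-0.138, 0.695, -0.691, 0.145]
wrist_force: [-0.0, 0.5, 1.4]
finger_gap: 0.026
```

```bash
python3 -m jog '0 0 -.05 0;0 0 0 0;0 0 -.05 0;0 0 0 0;0 0 -.05 0;0 0 0 0;0 0 0 0;0 0 0 0;0 0 0 0;0 0 0 0'
```

```text
clock: 21.0
tcp_pos: [0.5647, -0.0211, 0.0709]
tcp_rot: [-0.137, 0.695, -0.691, 0.146]
wrist_force: [0.2, -0.4, 2.0]
finger_gap: 0.0258
```

```bash
python3 -m jog '0 0 0 0;0 0 0 0;0 0 0 0;0 0 0 0;0 0 0 0;0 0 0 0;0 0 -.1 0;0 0 -.1 0;0 0 -.1 0;0 0 -.1 0'
```

```text
clock: 21.83
tcp_pos: [0.5661, -0.0209, 0.0595]
tcp_rot: [-0.136, 0.694, -0.691, 0.147]
wrist_force: [-7.9, 1.0, 35.7]
finger_gap: 0.0261
```

The plunger reached the hard stop: 11.4 mm travel at 36 N, well past the 8.5 mm firing point. Now I'll let it up slowly.

```bash
python3 -m jog '-.02 0 .07 0;0 0 0 0;0 0 .06 0;0 0 0 0;0 0 .05 0;0 0 0 0;0 0 .03 0;0 0 0 0;0 0 0 0;0 0 0 0'; python3 st.py
```

```text
clock: 22.67
tcp_pos: [0.565, -0.0206, 0.0709]
tcp_rot: [-0.135, 0.694, -0.691, 0.147]
wrist_force: [0.5, 0.8, 1.8]
finger_gap: 0.0262
tcp [ 0.56514066 -0.02059553  0.07103467] foot [ 0.5632 -0.0206  0.0233] axis [ 0.0234 -0.0041  0.9997] to go (units) [ 0.029 -0.037 -0.032] F [-0.1 -0.3 -2.4] 22.7167
```

The plunger is back up (z is the same as before the press, force ≈0). Release, then retreat straight up.

```bash
python3 -m jog '0 0 0 0;0 0 0 0;0 0 0 0;0 0 0 0;0 0 0 0;0 0 0 0;0 0 0 0;0 0 0 0;0 0 0 0;0 0 0 0' -1 20; python3 -m jog '0 0 .15 0;0 0 .15 0;0 0 .2 0;0 0 .2 0;0 0 .3 0;0 0 .3 0;0 0 .3 0;0 0 .3 0;0 0 .3 0;0 0 0 0'
python3 - <<'E'
from h import *
from scipy.spatial.transform import Rotation as R
w=snap('wrist','wA');s=snap('scene','sA');print(manip.read_state()['tcp_pos'],manip.read_state()['clock'])
# compare punch in scene before/after pressing, and T lines vs foot in wrist view
for f in ('s9','sA'):
    im=np.load(f'pics/{f}.npz')['img'].astype(int)
    sub=im[215:240,218:250]; m=(sub.max(2)<95)&(sub.max(2)-sub.min(2)<25)
    y,x=np.nonzero(m); print(f,'dark foot px',m.sum(),x.min()+218,x.max()+218,y.min()+215,y.max()+215,x.mean()+218,y.mean()+215)
print('pred foot',w2px('wA',(.5644,-.0221,.032)),'cap',w2px('wA',(.5644,-.0221,.131)),w2px('sA',(.5644,-.0221,.131)))
cv2.imwrite('pics/cA.png',np.hstack([w['img'],s['img']])[:,:,::-1])
im=w['img'].astype(int);m=((im.max(2)<100)&(im.max(2)-im.min(2)<20)).astype(np.uint8)
n,l,st,c=cv2.connectedComponentsWithStats(m)
for i in range(1,n):
    if st[i,4]>80: print(st[i],c[i].round(1))
E
```

```text
clock: 23.55
tcp_pos: [0.5669, -0.0212, 0.0721]
tcp_rot: [-0.134, 0.694, -0.692, 0.149]
wrist_force: [0.6, 0.5, 0.4]
finger_gap: 0.0828
clock: 24.38
tcp_pos: [0.5672, -0.0212, 0.1706]
tcp_rot: [-0.133, 0.693, -0.692, 0.15]
wrist_force: [0.6, -0.1, 0.8]
finger_gap: 0.0874
[ 0.56579277 -0.02088057  0.16842459] 24.4833
s9 dark foot px 131 226 242 224 236 234.04580152671755 230.48091603053436
sA dark foot px 86 226 241 224 236 232.96511627906978 231.13953488372093
pred foot [252.2290866  183.56370917] cap [252.0867799  211.42304721] [232.14482921 190.15236425]
[ 425    0   67   99 2632] [449.3  54.2]
[ 473    0   39   93 2334] [497.9  43.5]
[109 134  16  26 248] [117.5 146.9]
[    0   224   512   160 55443] [249.6 318.4]
```

I've used all 12 views, so I'll check the standing punch numerically.

```bash
python3 - <<'E'
from h import *
yaw=.294;u=np.array([np.cos(yaw),np.sin(yaw)]);v=np.array([-u[1],u[0]]);C=np.array([.5645,-.0221])
def sat(im,p): 
    b=cv2.remap(im.astype(np.float32),p[:,0].reshape(-1,1),p[:,1].reshape(-1,1),cv2.INTER_LINEAR)[:,0]; return (b.max(1)-b.min(1))/(b.max(1)+1)
n=np.arange(-28,29,2)
for f in ('w9','wA'):
    im=np.load(f'pics/{f}.npz')['img']
    for nm,d in (('v',v),('u',u)):
        p=np.array([w2px(f,[*(C+t*1e-3*d),.032]) for t in n],np.float32)
        print(f,nm,(100*sat(im,p)).astype(int))
print(n)
# cap centre in scene, brass mask
for f in ('s9','sA'):
    h=cv2.cvtColor(np.load(f'pics/{f}.npz')['img'],cv2.COLOR_RGB2GRAY).astype(np.float32)
    if f=='s9': T=cv2.Laplacian(h[190:238,222:244],cv2.CV_32F,ksize=3)
    else:
        r=cv2.matchTemplate(cv2.Laplacian(h[184:244,216:250],cv2.CV_32F,ksize=3),T,cv2.TM_CCOEFF_NORMED);print(cv2.minMaxLoc(r),'same place = (6,6)')
E
```

```text
w9 v [69 69 69 72 70 43 23 21 23 22 24 23 22 23 23 24 23 23 24 25 24 24 26 28
 63 71 70 70 71]
w9 u [71 71 71 71 70 71 71 71 71 72 71 71 71 51 23 23 22 23 23 25 27 26 29 28
 30 52 67 71 71]
wA v [70 70 71 70 67 57 48 66 72 71 70 71 72 71 72 72 73 71 72 72 70 56 31 27
 47 54 53 50 51]
wA u [72 72 73 71 72 72 71 70 73 71 72 71 71 71 72 73 72 69 45 31 33 35 36 36
 35 46 67 72 72]
[-28 -26 -24 -22 -20 -18 -16 -14 -12 -10  -8  -6  -4  -2   0   2   4   6
   8  10  12  14  16  18  20  22  24  26  28]
(-0.19069804251194, 0.49538809061050415, (5, 8), (6, 6)) same place = (6,6)
```

```bash
python3 -c "
from workcell import manip
print(manip.sign_off())"
```

```text
the job is handed in; nothing more can be done
None
```

I took the brass punch by its sleeve and stood it on the T blank's cross. I then pressed it once, let it spring back, released it, backed straight off and handed the job in at about 24.5 s of the 42 s.

**Checks that passed**
- **Position:** in the last picture I could view, before the press, the cross arms stuck out about 2 mm left, right and top of the foot. That means centred to about 1 mm.
- **Press:** the tool moved 11.4 mm down and reached the hard stop at 36 N, well past the 8.5 mm firing point.
- **Return:** the tool came back up to its height from before the press, with almost no force on it.
- **After release:** numeric image checks put the punch where it was before the press, standing and with the gripper clear. The match score was only moderate (0.50, as the lighting changed), and I had no pictures left to confirm it by eye.

**What disagreed**
- **Tool length:** the fingertips sat about 36 mm farther back along the tool than the data say. My first grip therefore closed on the edge of the cap. I opened, found the tips from two cameras and regripped lower on the sleeve; the punch was not pressed or fired there.
- **Finger gap:** it read 26 mm in every grip, on the cap edge and on the 23 mm sleeve alike.
- **Tilt:** the tool leaned up to about 2° while carrying. I let the punch stand free on the cross and regripped it before pressing.
- **Sideways force:** about 8 N appeared at the bottom of the press. I saw no shift of the foot in the images.
- **Cross position:** the wrist camera's estimates were steady, but the top and scene cameras differed from them by about 2 mm. I used the wrist camera.

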